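Hang the batch tag on the drip rail with the S-hook

ROBOT

A 6-joint arm with a two-finger parallel gripper is mounted at the origin on a cart in front of the work surface, level with it; the furniture and walls round the work are solid. World frame = base frame: x ahead of the robot, y to its left, z up, the work surface at z = 0. Lengths are in mm, angles in rad, forces in N, time in s.
With the tool pointing down it reaches from about 275 to 1000 mm from the base axis. Payload 8.4 kg.
Tool frame: the origin (TCP) lies at the very end of the fingers, on their centre line; the grasp point (between the pads) lies 19 mm behind it; z points along the fingers, y is the line along which they close (so a half turn about z gives the same grasp; the last joint's range is limited). The gripper opens to 85 mm and grips with 20 to 120 N. Pads are 22 mm wide; open, the fingers measure 114 mm over their backs; the gripper's body (76 mm by 85 mm) begins 54 mm behind the grasp point. The pads swing forward as they close: fully open they stand 13 mm farther back than shut.
Start: joints at [-1.184, 0.353, 1.633, -0, 1.155, -0.002], TCP at [236.923, -578.356, 231.281] pointing down, gripper open.
Joint ranges: [-2.63, 2.63], [-0.92, 2.1], [0.06, 2.66], [-1.3, 4.44], [0, 2.69], [-3.02, 3.02]. Speed limits (rad/s): [2.22, 2.22, 2.79, 3.14, 3.14, 3.14].

INTERFACE

Orientations are given as [roll, pitch, yaw] about the fixed x, y, z axes, in that order (R = Rz(yaw) Ry(pitch) Rx(roll)).
In Python, from rig import sensors, grab_frame, camera_params, order gives the robot as it stands. The module is installed in compiled form; this text tells all that it offers.
- The arm moves only by the tool move_arm, never from a script. Its argument "motion" is a list of rows, each a list of 7 numbers: the turn, a rotation vector about the tool's x, y, z in shares of pi rad (1.0 is pi rad), then the shift along the tool's x, y, z in normalised numbers (1 is 0.6 m), then the finger opening in m, from 0 to 0.0854. A call has 1 to 8 rows; each row is the pose to reach, as a shift and turn from the pose commanded when the call began, along the tool's axes at that moment; what a row does not reach only later rows make up. A row lasts 1/8 s, in which the tool goes at most 62.5 mm and 10.7 degrees, less where a joint would pass 70% of its speed; a pose out of reach is approached as far as the arm can. A shift or turn number past 1, either way, is cut back to 1. A call with a gripper value outside its range is refused whole. The fingers move at their own pace and stop on an object; "grip_force" is the grip in N (left out, the last holds). Time passes only in rows, so rows that repeat a pose let the fingers close. It gives the time, the measured TCP pose, the force, the opening and the grip force at its end, in the units of the state.
- sensors.sense(): the state, without advancing time (a new reading comes with each control period).
- grab_frame(name): name is "scene" or "top" or "wrist"; returns (picture, depth): 384x512x3 uint8, red, green, blue; 384x512 float32, mm along the optical axis (not along the pixel's ray), 0 where there is no reading.
- camera_params(name): a dict with "camera_matrix" (3x3 intrinsics, pixels), "k1" (the pictures are not rectified: a ray, as slopes to the right and down, at radius r is drawn at 1 + k1 r^2 times it, then the intrinsics apply), "world_from_camera" (4x4, takes a point from camera to world coordinates). Camera axes: x right, y down, z forward; pixel columns grow to the right and rows downward; lengths in mm; the calibration is good to about 2 mm. A picture is of the moment at which its call begins: read the wrist's pose just before it. camera_params takes no time and is no camera call; for the wrist camera it gives the pose at the moment of the call.
- order.sign_off(): hands the job in; it is judged then, once.
The state is a dict: "clock": time; "qpos": joint angles; "qvel": joint speeds; "joint_efforts": joint torques, N m; "eef_pos": TCP position; "tcp_rot": TCP orientation; "contact_force": force on the tool from outside, world axes, zero at the start; "wrist_torque": the same for the moment, N m; "opening": opening from 0.0 (shut) to 1.0 (fully open); "grasp_force": force on a finger pad.
Only numpy, scipy, OpenCV 4.12 (cv2) and the standard library are available. Lean on these libraries where they do the work, as an engineer would, in place of code of your own. Each camera call takes 0.05 s, during which the arm holds its last target. There are 200 camera calls.

TASK

Take the S-hook off the drip rail by its grip tab and gently feel its lower prong through the small hole in the square-topped steel tag, from the tag's far side towards you (never push or pull on the tag with more than about 12 N, nor touch it with the gripper). Lift the tag out of its stand on the hook and hang the hook back over the same rail, so that the tag hangs from it free and still. Leave the round-topped tag without a hole and the other things on the worktop where they are.

Things in the scene. Friction and masses are not known exactly. Their poses are not given: they have to be found in the camera images.
- hook: Loose S-hook of 5 mm steel wire, 60 g, with a grey grip tab on top; hangs on the rail at the start. Origin: wire centre at the top of the upper bend. It lies in its own x-z plane, z up. From the upper bend the wire goes down at x = -11 mm to z = -40, slants to x = +11 at z = -58, goes down to z = -74, bends round to (x +4, z -82) mm and ends in a straight prong.
- hook_tab (a point): Centre of the S-hook's grip tab, 19.5 mm above the hook's origin; axes as the hook's. Tab: 26 mm (x) x 10 mm (y) x 36 mm tall. Grip it from above in its upper part, fingertips clear of the bar, across its 10 mm, along y; a firm grip (about 100 N) keeps the hook from turning under load.
- hook_tip (a point): Centre of the round end (5 mm diameter) of the S-hook's prong, at (-15.7, 0, -68.2) mm in the hook's frame; axes as the hook's. The prong is straight, 24 mm long, and points to the hook's -x (to the robot's side) and up at 35 degrees, so it enters a hole when moved along that line.
- hook_bend (a point): Wire centre at the foot of the S-hook's lower upright, at (+11, 0, -74) mm in the hook's frame; axes as the hook's.
- hook_low (a point): Wire centre at the lowest point of the S-hook, where its prong begins, at (+4, 0, -82) mm in the hook's frame; axes as the hook's. The hung tag's hole bears near this point.
- hook_seat (a point): Underside of the S-hook's upper bend, at (0, 0, -2.5) mm in the hook's frame; rests on top of the bar. The bend is an upside-down U, wire centres at x = -11 and +11 mm, 17 mm clear inside; its free end is at x = +11, z = -20 mm. The slanting wire crosses below, so to take it off: lift 28 mm, move it 35 mm to the rail's -x, then up; hang it in reverse.
- tag: Loose tag to be hung, 0.1 to 0.15 kg: a grey clamp foot 14 x 50 x 30 mm (x, y, z) standing in stand_a, and an upright square-topped steel blade, 3 mm thick, 44 mm wide (y), from 30 to 79 mm above the origin, mid-plane at x = 0. Origin: centre of the foot's underside, z up. The foot has 1 mm play each way in x and 2 mm in y in the slot, so the tag leans back a little when touched.
- tag_clamp (a point): Middle of the foot's top on the tag; axes as the tag's. The blade's one through hole, 8 mm wide (y), 13 mm tall, is centred 35 mm above this, in mid width of the blade. The blade was clamped by hand: it sits up to 11 mm to either side (y) of this point, differently each time and not in any reported pose; the clamp holds against 20 N. The prong goes in from the far (+x) face, towards -x.
- stand_a: Fixed white stand, 44 x 78 x 36 mm, with a 16 x 54 mm slot, slot floor 6 mm up, that holds the holed tag. Origin: centre of its underside; y along the slot; -x to the robot's side.
- stand_b: Fixed white stand like stand_a, holding the round-topped tag. The two stands may change places.
- blank_tag: Loose round-topped tag without a hole, same foot, 79 mm tall, in stand_b; a bystander. Origin: centre of its foot's underside.
- rail: Fixed drip rail: base plate 90 x 210 x 10 mm, two posts at y = -90 and +90 mm, and a level round bar of 8 mm diameter along y, 180 mm long, axis 200 mm up. Origin: centre of the base's underside.
- rail_mid (a point): Middle of the rail's bar, on its axis, 200 mm above the worktop; y runs along the bar. The S-hook hangs with its plane across the bar, its prong to the rail's -x (robot's side) and its upper bend's opening to +x. The hung tag's underside is about 57 mm above the worktop.
- timer: White timer, 60 x 64 x 18 mm, a bystander; origin under its centre.
- forceps: Steel forceps, 13 x 118 x 10 mm, lying flat, a bystander; origin under its centre.
- petri: Clear petri dish, 64 mm across, 15 mm tall, a bystander; origin under its centre.
- dropper: Small white dropper bottle, 32 mm across, 66 mm tall, a bystander; origin under its centre.
- cup: Clear low weighing cup, 94 mm across, 41 mm tall, a bystander; origin under its centre.
Things that resemble listed ones, but are neither listed nor needed, are in the scene too. What is shaped like the hook but purple is not meant.

How it is judged:
By the outcome, as a careful person would: the job done as asked, in the order asked, and still so for the second after the job is handed in, with the robot touching nothing.
It also fails if it takes over 72 s, if anything falls off the work surface, if the arm or the gripper's body presses on something with over 40 N, if the wrist force passes 120 N, or if a joint passes its speed limit or range.

## Working session

There is one attempt and no reset: what is moved stays moved. The work goes in short steps, Python scripts to look and compute and a tool call to move; the robot and the scene stay as the last step left them, time stands still between calls to the robot, and variables do not carry over. Pictures are saved under pics/ and viewed, at most 10 in all, crops included, and the job is handed in when it is done.

Besides the shell and the picture viewer there is one more tool, called after "Emit:" in YAML: its name, and indented under it one key for each argument. move_arm: Moves the arm, as the interface text tells. Its arguments: {"type":"object","properties":{"motion":{"type":"array","items":{"type":"array","items":{"type":"number"}}},"grip_force":{"type":"number"}},"required":["motion"]}

```bash
mkdir -p pics
python3 - <<'E'
from rig import sensors, grab_frame, camera_params, order
import cv2, numpy as np
s=sensors.sense();print({k:np.round(v,3) for k,v in s.items()})
ims=[]
for n in("scene","top"):
    p,d=grab_frame(n);np.savez(f"{n}0.npz",p=p,d=d);c=camera_params(n);print(n,c['camera_matrix'].round(1).tolist(),c['k1'],c['world_from_camera'].round(3).tolist())
    cv2.imwrite(f"pics/{n}0.png",cv2.cvtColor(cv2.resize(p,(800,600),interpolation=cv2.INTER_CUBIC),cv2.COLOR_RGB2BGR))
c=camera_params("wrist");print(c)
E
```

```text
{'clock': np.float64(0.0), 'qpos': array([-1.184,  0.354,  1.634, -0.   ,  1.155, -0.002]), 'qvel': array([-0.   , -0.   ,  0.002,  0.   ,  0.002,  0.   ]), 'joint_efforts': array([ 2.0000e-03, -6.0523e+01, -3.4207e+01,  0.0000e+00,  9.0000e-03,
        0.0000e+00]), 'eef_pos': array([ 236.743, -577.91 ,  230.576]), 'tcp_rot': array([-3.14 ,  0.   ,  0.389]), 'contact_force': array([ 0.387, -0.193, -0.264]), 'wrist_torque': array([-0.018,  0.008, -0.061]), 'grasp_force': np.float64(0.0), 'opening': np.float64(0.999)}
scene [[454.2, 0.0, 250.5], [0.0, 454.2, 189.7], [0.0, 0.0, 1.0]] 0.04436762047582115 [[-0.882, -0.337, 0.33, 136.3], [-0.471, 0.599, -0.648, 605.441], [0.021, -0.727, -0.686, 892.862], [0.0, 0.0, 0.0, 1.0]]
top [[431.8, 0.0, 257.5], [0.0, 431.8, 188.5], [0.0, 0.0, 1.0]] 0.019942813421915336 [[-0.019, -0.977, 0.211, 260.767], [-1.0, 0.018, -0.004, -100.0], [0.0, -0.211, -0.978, 1334.431], [0.0, 0.0, 0.0, 1.0]]
{'camera_matrix': array([[280.17303335,   0.        , 252.36338231],
       [  0.        , 280.17303335, 197.27295885],
       [  0.        ,   0.        ,   1.        ]]), 'k1': -0.007580832563136699, 'world_from_camera': array([[ 3.78317000e-01, -8.92978745e-01, -2.43854891e-01,
         2.98381243e+02],
       [-9.25675114e-01, -3.65338564e-01, -9.82512980e-02,
        -5.52791943e+02],
       [-1.35327477e-03,  2.62900540e-01, -9.64821991e-01,
         3.72798032e+02],
       [ 0.00000000e+00,  0.00000000e+00,  0.00000000e+00,
         1.00000000e+00]])}
```

View pics/scene0.png

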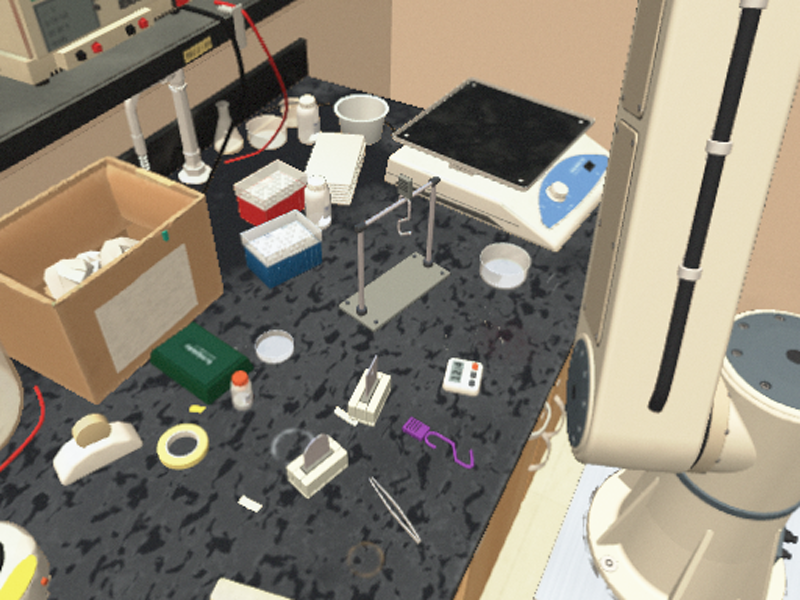

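View pics/top0.png

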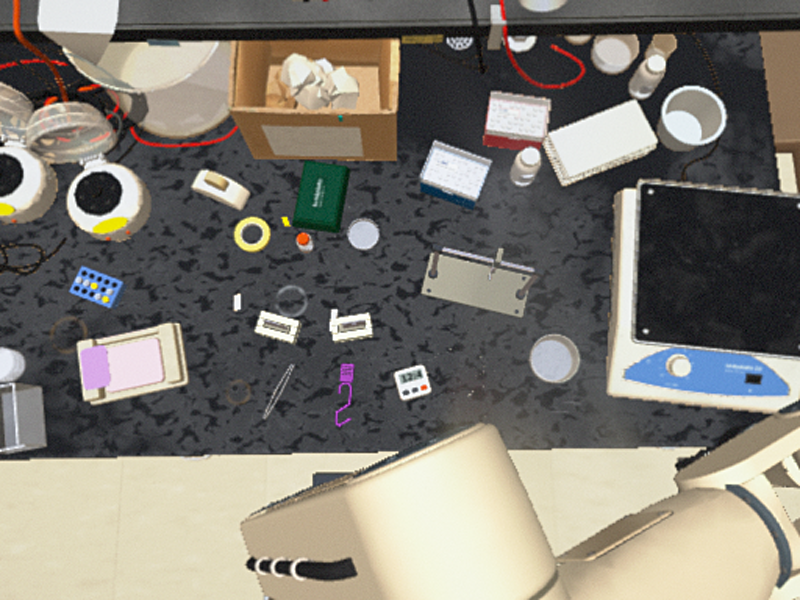

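The scene view shows the rail at (395,250), its hook at (404,210), and the stands at (370,395) and (318,465). In the top view the stands are at (351,326) and (277,326), and the rail is at (478,280). Next I'll crop closer and turn the pixels into positions.

```bash
cat > h.py <<'E'
import numpy as np, cv2
from scipy.spatial.transform import Rotation as R
from rig import sensors, grab_frame, camera_params, order
def ray(c,uv):
    K=c['camera_matrix'];uv=np.atleast_2d(np.asarray(uv,float))
    q=cv2.undistortPoints(uv.reshape(-1,1,2),K,np.array([c['k1'],0,0,0.]))[:,0]
    W=c['world_from_camera'];return W[:3,3],np.c_[q,np.ones(len(q))]@W[:3,:3].T
def plane(c,uv,z):
    o,d=ray(c,uv);return o+d*((z-o[2])/d[:,2])[:,None]
def depthpt(c,uv,dep):
    o,d=ray(c,uv);return o+d*np.asarray(dep)[:,None]
def cloud(c,d,u0,v0,u1,v1):
    u,v=np.meshgrid(np.arange(u0,u1),np.arange(v0,v1));z=d[v0:v1,u0:u1].ravel()
    k=z>0;uv=np.c_[u.ravel(),v.ravel()][k];return uv,depthpt(c,uv,z[k])
def project(c,P):
    W=c['world_from_camera'];q=(np.atleast_2d(P)-W[:3,3])@W[:3,:3];q=q[:,:2]/q[:,2:]
    q=q*(1+c['k1']*(q**2).sum(1))[:,None];K=c['camera_matrix'];return q@K[:2,:2].T+K[:2,2]
def body(target_pos,target_R=None):
    "shift (m) in tool axes and rotvec from the measured pose"
    s=sensors.sense();Rt=R.from_euler('xyz',s['tcp_rot'])
    print('clock',s['clock'],'shift',np.round(Rt.inv().apply(np.array(target_pos)-s['eef_pos'])/1000,4),
      'rot',None if target_R is None else np.round((Rt.inv()*target_R).as_rotvec(),4))
E
python3 - <<'E'
from h import *
T=np.load('top0.npz');S=np.load('scene0.npz');ct=camera_params('top');cs=camera_params('scene')
k=512/800
for n,(u,v) in dict(railTL=(428,249),railTR=(536,263),railBL=(422,292),railBR=(524,316)).items():
    print(n,plane(ct,[(u*k,v*k)],10).round(0))
for n,(u,v) in dict(A=(277,322),B=(351,322)).items():print(n,plane(ct,[(u*k,v*k)],36).round(0))
# clouds
for n,(a,b,c,d) in dict(stL=(250,305,305,345),stR=(325,305,378,345),rail=(415,240,540,320)).items():
    uv,P=cloud(ct,T['d'],*[int(x*k) for x in(a,b,c,d)])
    hi=P[(P[:,2]>25)];print(n,len(hi),hi.min(0).round(),hi.max(0).round(),np.median(hi,0).round())
    m=(P[:,2]>190)&(P[:,2]<245)
    if n=='rail':
        print(P[m].round(0)[::3].tolist())
def crop(p,a,b,c,d,w,h):return cv2.resize(p[int(b*k):int(d*k),int(a*k):int(c*k)],(w,h),interpolation=cv2.INTER_CUBIC)
o=np.hstack([np.vstack([crop(T['p'],245,300,385,350,400,143),crop(T['p'],410,235,550,325,400,257)]),crop(S['p'],270,340,400,510,306,400)])
o=np.hstack([o])
cv2.imwrite('pics/c1.png',o[:,:,::-1])
E
```

```text
railTL [[ 640. -160.   10.]]
railTR [[ 607. -378.   10.]]
railBL [[ 551. -145.   10.]]
railBR [[ 498. -347.   10.]]
A [[491. 140.  36.]]
B [[488.  -5.  36.]]
stL 373 [452.  98.  25.] [513. 184.  85.] [481. 140.  35.]
stR 368 [453. -45.  26.] [506.  37.  90.] [478.  -5.  35.]
rail 396 [ 537. -344.   25.] [ 595. -160.  247.] [ 563. -263.  201.]
[[595.0, -160.0, 202.0], [595.0, -168.0, 202.0], [590.0, -165.0, 207.0], [590.0, -173.0, 207.0], [588.0, -162.0, 204.0], [587.0, -170.0, 209.0], [589.0, -179.0, 199.0], [586.0, -165.0, 203.0], [586.0, -173.0, 203.0], [584.0, -181.0, 207.0], [585.0, -189.0, 203.0], [573.0, -270.0, 241.0], [584.0, -162.0, 200.0], [582.0, -170.0, 204.0], [583.0, -179.0, 200.0], [583.0, -187.0, 202.0], [583.0, -195.0, 202.0], [583.0, -203.0, 202.0], [569.0, -270.0, 245.0], [582.0, -173.0, 197.0], [580.0, -187.0, 201.0], [580.0, -195.0, 201.0], [580.0, -203.0, 199.0], [580.0, -211.0, 199.0], [567.0, -265.0, 242.0], [578.0, -192.0, 200.0], [577.0, -200.0, 204.0], [577.0, -208.0, 200.0], [577.0, -216.0, 202.0], [576.0, -225.0, 202.0], [565.0, -270.0, 241.0], [574.0, -2
[... 657 characters left out ...]
.0], [558.0, -286.0, 203.0], [559.0, -295.0, 199.0], [550.0, -264.0, 226.0], [555.0, -275.0, 205.0], [555.0, -283.0, 204.0], [556.0, -291.0, 202.0], [556.0, -300.0, 199.0], [551.0, -260.0, 210.0], [548.0, -267.0, 223.0], [553.0, -291.0, 203.0], [552.0, -299.0, 205.0], [553.0, -308.0, 202.0], [551.0, -315.0, 206.0], [550.0, -297.0, 201.0], [550.0, -305.0, 201.0], [548.0, -312.0, 207.0], [549.0, -320.0, 204.0], [549.0, -329.0, 202.0], [549.0, -340.0, 201.0], [548.0, -308.0, 199.0], [547.0, -315.0, 203.0], [546.0, -323.0, 205.0], [546.0, -331.0, 203.0], [545.0, -338.0, 208.0], [544.0, -323.0, 201.0], [543.0, -331.0, 206.0], [542.0, -338.0, 209.0], [540.0, -336.0, 207.0], [538.0, -334.0, 203.0]]
```

View pics/c1.png

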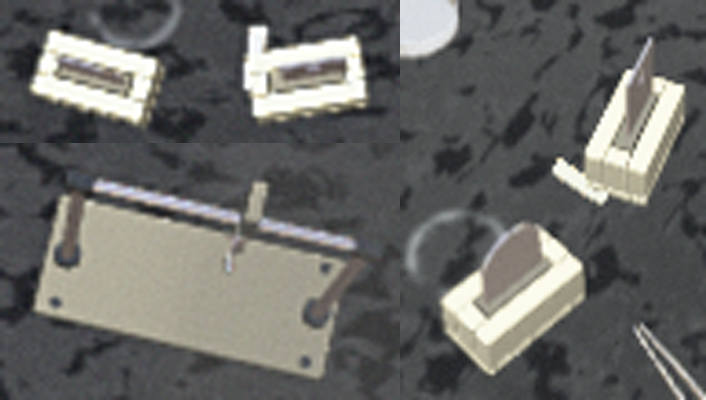

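The left stand (y≈140) holds the round-topped tag. The square-topped tag is in the right stand, at about (480,-5). I'll get the yaws, then a tilted wrist view of its far face.

Run:
```python
from h import *
T=np.load('top0.npz');ct=camera_params('top');k=.64
uv,P=cloud(ct,T['d'],208,195,242,221)
# white stand top pixels at z 36
px=T['p'][uv[:,1],uv[:,0]].astype(int)
m=(px.min(1)>170)&(abs(P[:,2]-36)<6)
Q=plane(ct,uv[m].astype(float),36)[:,:2].astype(np.float32)
r=cv2.minAreaRect(Q);print(r,m.sum())
hi=P[(P[:,2]>50)];print(hi.round().tolist()[:30])
psi=0.0
c=np.array([479,-5,71])
tilt=np.deg2rad(30)
Rt=R.from_euler('z',psi)*R.from_euler('y',tilt)*R.from_euler('x',np.pi)
print(Rt.apply([[1,0,0],[0,0,1]]))
body([515,-5,150],Rt)
```

```text
((479.84747314453125, -3.7459335327148438), (42.20298767089844, 76.38712310791016), 8.577961921691895) 223
[[485.0, -30.0, 86.0], [485.0, -33.0, 86.0], [482.0, -9.0, 86.0], [482.0, -12.0, 84.0], [482.0, -15.0, 88.0], [482.0, -18.0, 87.0], [482.0, -21.0, 86.0], [481.0, -24.0, 90.0], [483.0, -27.0, 83.0], [483.0, -29.0, 78.0], [483.0, -32.0, 79.0], [480.0, 8.0, 84.0], [480.0, 5.0, 85.0], [480.0, 3.0, 82.0], [480.0, -0.0, 83.0], [479.0, -3.0, 86.0], [479.0, -7.0, 89.0], [480.0, -9.0, 82.0], [479.0, -12.0, 85.0], [480.0, -15.0, 80.0], [480.0, -18.0, 79.0], [481.0, -20.0, 76.0], [481.0, -23.0, 74.0], [483.0, -26.0, 65.0], [482.0, -29.0, 67.0], [483.0, -31.0, 61.0], [477.0, 8.0, 85.0], [477.0, 6.0, 82.0], [478.0, 3.0, 78.0], [477.0, -0.0, 81.0]]
[[ 8.66025404e-01  0.00000000e+00 -5.00000000e-01]
 [-5.00000000e-01 -1.22464680e-16 -8.66025404e-01]]
clock 0.1 shift [ 0.4747 -0.4246  0.0812] rot [ 0.1005 -0.5167  0.3802]
```

Run:
```python
from h import *
Rt=R.from_euler('z',.15)*R.from_euler('y',np.deg2rad(30))*R.from_euler('x',np.pi)
body([516,-7,150],Rt)
```

```text
clock 0.1 shift [ 0.4748 -0.4224  0.0812] rot [ 0.0613 -0.5209  0.2336]
```

The rows are not in the units I measure in: shifts go in shares of 0.6 m and turns go in shares of pi rad. I convert before sending: 0.475 m / 0.6 = 0.7917, -0.422 m / 0.6 = -0.7033, -0.521 rad / 3.1416 = -0.1658.

Emit:
move_arm:
  motion:
    - [0.0194,-0.1658,0.0745,0.7917,-0.7033,0.135,0.085]
    - [0.0194,-0.1658,0.0745,0.7917,-0.7033,0.135,0.085]
    - [0.0194,-0.1658,0.0745,0.7917,-0.7033,0.135,0.085]
    - [0.0194,-0.1658,0.0745,0.7917,-0.7033,0.135,0.085]
    - [0.0194,-0.1658,0.0745,0.7917,-0.7033,0.135,0.085]
    - [0.0194,-0.1658,0.0745,0.7917,-0.7033,0.135,0.085]
    - [0.0194,-0.1658,0.0745,0.7917,-0.7033,0.135,0.085]
    - [0.0194,-0.1658,0.0745,0.7917,-0.7033,0.135,0.085]

```text
clock: 1.1
eef_pos: [449.6, -143.9, 169.2]
tcp_rot: [3.14, 0.523, 0.149]
contact_force: [0.5, -1.1, 1.1]
opening: 0.995
grasp_force: 0.0
```

Run:
```python
from h import *
Rt=R.from_euler('z',.15)*R.from_euler('y',np.deg2rad(30))*R.from_euler('x',np.pi)
body([516,-7,150],Rt)
```

```text
clock 1.1 shift [ 0.0841 -0.1255 -0.0266] rot [ 0.0013 -0.0001 -0.0009]
```

In the tool's units: -0.115 m / 0.6 = -0.1917, 0.077 m / 0.6 = 0.1283.

Emit:
move_arm:
  motion:
    - [0,0,0,0.0633,-0.095,-0.02,0.085]
    - [0,0,0,0.1283,-0.1917,-0.04,0.085]
    - [0,0,0,0.1283,-0.1917,-0.04,0.085]
    - [0,0,0,0.1283,-0.1917,-0.04,0.085]
    - [0,0,0,0.1283,-0.1917,-0.04,0.085]

```text
clock: 1.72
eef_pos: [509.0, -21.7, 151.8]
tcp_rot: [3.139, 0.524, 0.148]
contact_force: [0.6, -0.5, 0.1]
opening: 0.995
grasp_force: 0.0
```

Run:
```python
from h import *
s=sensors.sense();print(s['eef_pos'],s['tcp_rot'],s['qpos'].round(2),abs(s['qvel']).max())
c=camera_params('wrist');p,d=grab_frame('wrist')
import pickle;pickle.dump((c,p,d),open('w1.pkl','wb'))
print(project(c,[[481,-12,71]]))
cv2.imwrite('pics/w1.png',cv2.resize(p,(800,600),interpolation=cv2.INTER_CUBIC)[:,:,::-1])
```

```text
[508.99534958 -21.73530771 151.82533941] [3.13932964 0.52402212 0.14771754] [ 0.    0.56  1.61 -0.07  1.49  1.45] 0.009398657593622076
[[235.74880885 182.75721005]]
```

View pics/w1.png

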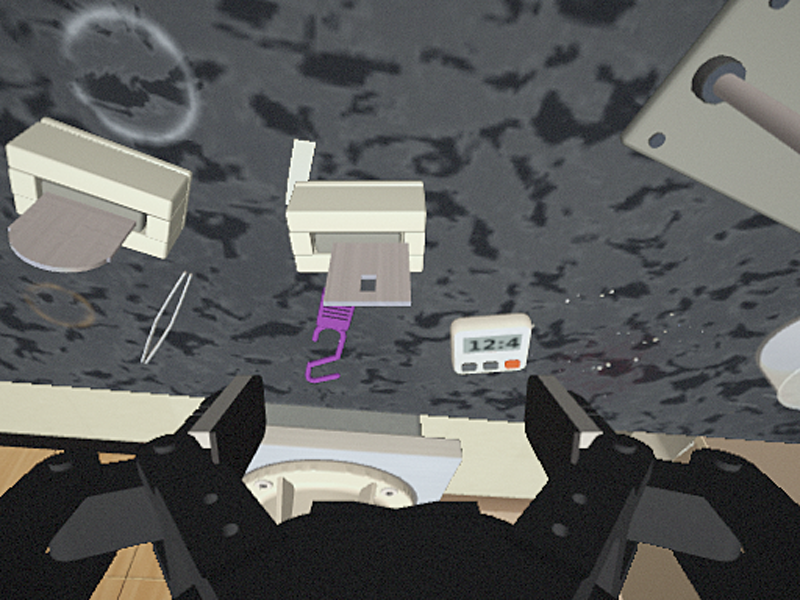

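The far face of the blade is in clear view: hole at (368,284), blade corners at about (331,243), (410,243), (410,305) and (324,305). That matches the predicted hole point. Next I'll refine the plane and the hole.

Run:
```python
from h import *
import pickle
c,p,d=pickle.load(open('w1.pkl','rb'))
# blade region
poly=(np.array([(334,246),(407,246),(407,301),(329,301)])*.64)
m=np.zeros(d.shape,np.uint8);cv2.fillPoly(m,[poly.round().astype(int)],1)
g=p.astype(int);sub=g[172:194,224:248].sum(2)//3;print(sub)
cv2.rectangle(m,(228,173),(243,192),0,-1)
v,u=np.nonzero(m);P=depthpt(c,np.c_[u,v].astype(float),d[v,u])
ok=d[v,u]>0;P=P[ok];
for _ in range(3):
    o=np.median(P,0) if _==0 else P.mean(0);n=np.linalg.svd(P-o)[2][2];n*=np.sign(n[0]);r=(P-o)@n;P=P[abs(r)<2.5*r.std()+.1]
print(len(P),'centre',o,'n',n,'std',r.std(),'yaw',np.arctan2(n[1],n[0]))
dark=(sub<105);M=cv2.moments((dark).astype(np.uint8),True);hc=np.array([M['m10']/M['m00']+224,M['m01']/M['m00']+172]);print('hole px',hc,M['m00'])
def onp(uv):
    O,D=ray(c,uv);return O+D*(((o-O)@n)/(D@n))[:,None]
print(onp([hc]).round(1),onp(poly).round(1))
# blade edge rows by gradient: mask of blade colour
hsv=g;bl=((g.sum(2)//3>120)&(g[...,0]>g[...,2]+3)).astype(np.uint8)
for row in range(160,194,4):
    print(row,g[row,204:218].sum(1)//3,g[row,256:268].sum(1)//3)
```

```text
[[157 160 159 162 161 160 158 157 156 156 158 157 157 157 155 154 155 158
  164 161 163 157 154 156]
 [158 156 157 163 161 159 153 155 158 157 154 157 158 158 154 156 154 159
  164 157 162 158 156 160]
 [155 160 159 156 159 159 158 155 156 155 154 156 157 156 153 154 151 159
  165 160 159 159 156 156]
 [161 159 161 161 163 159 154 159 161 158 161 160 163 160 158 159 160 158
  165 163 160 160 156 157]
 [157 158 159 162 157 158 157 177 189 189 186 186 187 188 187 185 182 154
  162 160 158 155 155 157]
 [156 156 160 160 159 156 160 165 197 192 193 193 192 193 192 191 181 158
  164 160 159 155 159 158]
 [157 158 158 162 159 159 159 157 165 168 165 163 164 164 166 160 151 159
  161 162 159 154 159 155]
 [157 159 160 159 157 162 156  71  70  79  86  87  83  77  78  78 106 164
  164 161 159 158 156 154]
 [160 156 159 160 160 163 159  77  79  82  86  87  88  84  90  84 112 166
  163 163 157 157 155 156]
 [163 158 158 157 160 162 157  76  79  83  85  83  85  83  83  87 118 167
  163 163 159 155 155 156]
 [159 159 158 161 159 161 143  81  79  78  84  84  80  84  83  86 116 166
  165 163 159 15
[... 1702 characters left out ...]
165 227 234 233 231 231 230]
172 [235 236 235 235 236 237 172 147 148 158 160 160 155 159] [153 160 161 157 158 169 222 240 237 236 235 236]
176 [ 76  79  88  78  80 114 163 153 158 162 161 160 159 159] [154 156 161 159 160 159 126  85  88  89  93  91]
180 [ 91  90  82  77  94 168 154 154 159 159 159 158 158 159] [152 156 160 160 159 163 147  90  97  97  96  88]
184 [ 40  47  55 105 155 157 149 159 161 161 157 159 156 156] [154 154 160 159 156 162 147  85  87  94  92  87]
188 [ 79  78 113 139 162 153 156 161 157 160 157 156 158 151] [155 159 158 160 157 160 164  76  86  90  85  87]
192 [ 81  96 139 169 158 154 161 163 163 164 162 161 159 156] [162 159 161 163 161 165 168  80  85  90  88  90]
```

Run:
```python
from h import *
Rt=R.from_euler('xyz',[np.pi,0,-.266])
body([509,-22,300],Rt)
body([562,-267,295],Rt)
```

```text
clock 1.775 shift [-0.0741  0.0005 -0.1282] rot [0.1103 0.5157 0.4042]
clock 1.775 shift [-0.0573  0.2506 -0.1315] rot [0.1103 0.5157 0.4042]
```

In the tool's units: 0.251 m / 0.6 = 0.4183, 0.21 m / 0.6 = 0.35, 0.516 rad / 3.1416 = 0.1642.

Emit:
move_arm:
  motion:
    - [0.0095,0.0414,0.0318,-0.0517,0,-0.0883,0.085]
    - [0.0191,0.0828,0.0637,-0.1033,0,-0.1783,0.085]
    - [0.0286,0.1241,0.0955,-0.1217,0.0667,-0.2133,0.085]
    - [0.035,0.1642,0.1286,-0.1167,0.1667,-0.215,0.085]
    - [0.035,0.1642,0.1286,-0.1083,0.2583,-0.2167,0.085]
    - [0.035,0.1642,0.1286,-0.1017,0.35,-0.2183,0.085]
    - [0.035,0.1642,0.1286,-0.095,0.4183,-0.2183,0.085]
    - [0.035,0.1642,0.1286,-0.095,0.4183,-0.2183,0.085]

```text
clock: 2.78
eef_pos: [561.8, -269.8, 293.8]
tcp_rot: [3.141, -0.0, -0.269]
contact_force: [0.3, 0.5, 0.4]
opening: 0.995
grasp_force: 0.0
```

Run:
```python
from h import *
s=sensors.sense();print(s['eef_pos'],s['tcp_rot'],s['qpos'].round(2),abs(s['qvel']).max())
c=camera_params('wrist');p,d=grab_frame('wrist')
import pickle;pickle.dump((c,p,d),open('w2.pkl','wb'))
print(project(c,[[562,-267,244]]),project(c,[[562,-267,200]]))
cv2.imwrite('pics/w2.png',cv2.resize(p,(800,600),interpolation=cv2.INTER_CUBIC)[:,:,::-1])
```

```text
[ 561.77741014 -269.77754426  293.75512899] [ 3.14102409e+00 -2.13439930e-04 -2.69092177e-01] [-0.45  0.3   1.57 -0.    1.27  1.39] 0.04662071404278361
[[248.83092909 216.87972993]] [[249.41710291 200.27981936]]
```

View pics/w2.png

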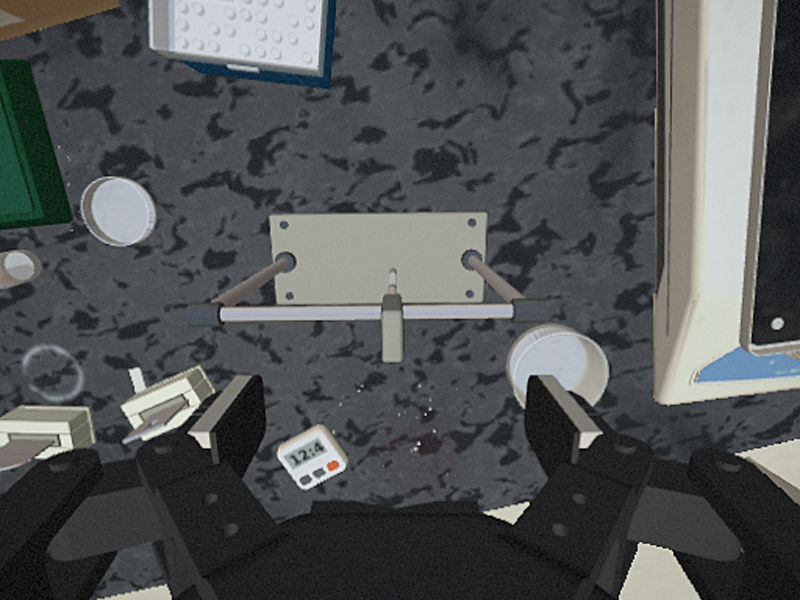

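Run:
```python
from h import *
import pickle
c,p,d=pickle.load(open('w2.pkl','rb'))
g=p.astype(int).sum(2)//3
for r in (222,226,229): print(r,g[r,240:262])
print(g[184:236,250], g[196:206,200])
uv,P=cloud(c,d,243,186,259,234)
m=P[:,2]>232;print(P[m].min(0),P[m].max(0),np.median(P[m],0),m.sum())
mm=(P[:,2]>239);print('top',P[mm].mean(0),P[mm].std(0))
# bar lower/upper edges at several columns
pts=[]
for u in (160,180,200,220,280,300,320):
    col=d[190:212,u];v=190+np.nonzero(abs(col-np.min(col[col>0]))<8)[0];pts.append((u,v.mean()))
print(pts);B=plane(c,pts,201);print(B.round(1));f=np.polyfit(B[:,1],B[:,0],1);print('bar x at y=-267',np.polyval(f,-267),'yaw',-np.arctan(f[0]))
```

```text
222 [ 80  80  79  71  71 157 155 158 159 160 157 156 158 156 155 154 134 103
  46  81  84  78]
226 [ 72  57  43  32  76 156 157 163 160 158 158 157 159 150 158 155 135 108
  69  80  83  80]
229 [ 78  60  49  52  84 156 157 163 162 157 161 158 158 160 156 158 138 102
  77  80  84  91]
[160 152 152 158 103  86  83  88  90  90  88  90  87  86 100 142 151 157
 158 158 160 161 161 158 160 157 157 156 158 159 160 158 159 159 158 159
 160 157 157 160 158 156 158 157 158 161 159 128  51  80  76  84] [158 177 184 181 179 176 178 181 166  60]
[ 549.50760102 -276.0180665   232.15062456] [ 575.66659014 -260.90235389  245.09936679] [ 564.2703452  -268.98582169  243.29977224] 505
top [ 563.3450402  -268.72087597  243.26182399] [7.20267605 3.36126019 0.9599801 ]
[(160, np.float64(201.0)), (180, np.float64(200.0)), (200, np.float64(200.0)), (220, np.float64(200.0)), (280, np.float64(199.0)), (300, np.float64(199.0)), (320, np.float64(199.0))]
[[ 582.5 -191.7  201. ]
 [ 578.7 -208.8  201. ]
 [ 574.  -225.6  201. ]
 [ 569.4 -242.4  201. ]
 [ 556.3 -293.1  201. ]
 [ 551.6 -309.9  201. ]
 [ 547.  -326.7  201. ]]
bar x at y=-267 562.9521123889476 yaw -0.2582956950183832
```

In the tool's units: 0.075 m / 0.6 = 0.125, 0.065 m / 0.6 = 0.1083, -0.007 rad / 3.1416 = -0.0022.

Emit:
move_arm:
  motion:
    - [0,0,0,0,-0.0017,0.0667,0.05]
    - [0,0,0,0,-0.0017,0.1083,0.05]
    - [0,0,-0.0022,0,-0.0017,0.125,0.05]
    - [0,0,-0.0022,0,-0.0017,0.125,0.03]
    - [0,0,-0.0022,0,-0.0017,0.125,0.03]
  grip_force: 100

```text
clock: 3.45
eef_pos: [563.8, -265.1, 220.4]
tcp_rot: [3.142, -0.002, -0.257]
contact_force: [0.6, -0.4, -0.1]
opening: 0.35
grasp_force: 0.0
```

Run:
```python
from h import *
s=sensors.sense();print({k:np.round(v,3) for k,v in s.items()})
body([562.6,-268.5,218.5],R.from_euler('xyz',[np.pi,0,-.262]))
```

```text
{'clock': np.float64(3.45), 'qpos': array([-0.442,  0.359,  1.65 ,  0.   ,  1.13 ,  1.386]), 'qvel': array([-0.001,  0.   , -0.002, -0.001, -0.002,  0.001]), 'joint_efforts': array([ 2.2000e-02, -5.9722e+01, -3.3215e+01,  3.0000e-03,  1.4000e-02,
       -3.0000e-03]), 'eef_pos': array([ 563.813, -265.146,  220.434]), 'tcp_rot': array([ 3.142e+00, -2.000e-03, -2.570e-01]), 'contact_force': array([ 0.609, -0.374, -0.051]), 'wrist_torque': array([-0.057,  0.004,  0.004]), 'grasp_force': np.float64(0.0), 'opening': np.float64(0.35)}
clock 3.45 shift [-0.0003  0.0036  0.0019] rot [ 0.0001 -0.0023  0.0048]
```

In the tool's units: 0.0036 m / 0.6 = 0.006, 0.002 m / 0.6 = 0.0033, -0.002 rad / 3.1416 = -0.0006.

Emit:
move_arm:
  motion:
    - [0,-0.0006,0.0016,0,0.006,0.0033,0.03]
    - [0,-0.0006,0.0016,0,0.006,0.0033,0.03]
    - [0,-0.0006,0.0016,0,0.006,0.0033,0.0]
    - [0,-0.0006,0.0016,0,0.006,0.0033,0.0]
    - [0,-0.0006,0.0016,0,0.006,0.0033,0.0]
    - [0,-0.0006,0.0016,0,0.006,0.0033,0.0]
    - [0,-0.0006,0.0016,0,0.006,0.0033,0.0]
    - [0,-0.0006,0.0016,0,0.006,0.0033,0.0]
  grip_force: 100

```text
clock: 4.45
eef_pos: [562.5, -268.6, 217.2]
tcp_rot: [-3.141, 0.001, -0.262]
contact_force: [0.2, 0.2, 3.7]
opening: 0.094
grasp_force: 98.0
```

Run:
```python
from h import *
s=sensors.sense();print({k:np.round(s[k],3) for k in('eef_pos','tcp_rot','contact_force','wrist_torque','grasp_force','opening')})
```

```text
{'eef_pos': array([ 562.468, -268.586,  217.249]), 'tcp_rot': array([-3.141e+00,  1.000e-03, -2.620e-01]), 'contact_force': array([0.206, 0.156, 3.71 ]), 'wrist_torque': array([-0.074,  0.073, -0.095]), 'grasp_force': np.float64(97.969), 'opening': np.float64(0.094)}
```

Gripped at 98 N. Now the take-off: up 30, back 37 along rail -x, then up.

In the tool's units: -0.11 m / 0.6 = -0.1833, -0.06 m / 0.6 = -0.1.

Emit:
move_arm:
  motion:
    - [0,0,0,0,0,-0.025,0]
    - [0,0,0,0,0,-0.0483,0]
    - [0,0,0,0,0,-0.0483,0]
    - [0,0,0,-0.03,0,-0.0483,0]
    - [0,0,0,-0.06,0,-0.0483,0]
    - [0,0,0,-0.06,0,-0.0483,0]
    - [0,0,0,-0.06,0,-0.1,0]
    - [0,0,0,-0.06,0,-0.1833,0]

```text
clock: 5.45
eef_pos: [527.5, -259.0, 326.4]
tcp_rot: [-3.141, 0.005, -0.262]
contact_force: [0.9, -1.0, 0.2]
opening: 0.095
grasp_force: 97.8
```

Run:
```python
from h import *
s=sensors.sense();print(s['contact_force'],s['opening'])
Rt=R.from_euler('xyz',[np.pi,0,.147]);u=np.array([.989,.146,0])
H=np.array([481.2,-11.5,71]);t0=H+15.7*u+[0,0,78.9];print(t0)
d=np.array([-.819*u[0],-.819*u[1],.574])
st=t0-25*d;print('stage',st)
body(st+[0,0,100]+15*u,Rt)
```

```text
[ 0.89572095 -1.01212761  0.24654275] 0.09517142709315282
[496.7273  -9.2078 149.9   ]
stage [516.977075  -6.21845  135.55    ]
clock 5.45 shift [-0.0615 -0.2473  0.0914] rot [-0.0019  0.0044 -0.4092]
```

In the tool's units: -0.247 m / 0.6 = -0.4117, -0.2 m / 0.6 = -0.3333, -0.409 rad / 3.1416 = -0.1302.

Emit:
move_arm:
  motion:
    - [0,0,-0.0318,-0.02,-0.0833,0,0]
    - [0,0,-0.0637,-0.04,-0.1667,0.05,0]
    - [0,0,-0.0955,-0.0617,-0.25,0.1,0]
    - [0,0,-0.1302,-0.0833,-0.3333,0.15,0]
    - [0,0.0013,-0.1302,-0.1017,-0.4117,0.1517,0]
    - [0,0.0013,-0.1302,-0.1017,-0.4117,0.1517,0]
    - [0,0.0013,-0.1302,-0.1017,-0.4117,0.1517,0]
    - [0,0.0013,-0.1302,-0.1017,-0.4117,0.1517,0]

```text
clock: 6.45
eef_pos: [533.1, -5.8, 236.5]
tcp_rot: [3.141, -0.003, 0.146]
contact_force: [0.7, 0.5, -0.4]
opening: 0.097
grasp_force: 97.9
```

Run:
```python
from h import *
s=sensors.sense();print(s['eef_pos'],s['tcp_rot'],abs(s['qvel']).max(),s['contact_force'])
body([531.8,-4,135.5],R.from_euler('xyz',[np.pi,0,.147]))
```

```text
[533.10520441  -5.8367649  236.50209131] [ 3.14128735e+00 -3.06137678e-03  1.45559467e-01] 0.004451362534826093 [ 0.66851214  0.54014603 -0.39505173]
clock 6.45 shift [-0.0013 -0.002   0.101 ] rot [ 0.0003 -0.0031 -0.0014]
```

In the tool's units: 0.101 m / 0.6 = 0.1683, -0.002 m / 0.6 = -0.0033, -0.003 rad / 3.1416 = -0.001.

Emit:
move_arm:
  motion:
    - [0,-0.001,0,-0.0017,-0.0033,0.0833,0]
    - [0,-0.001,-0.0003,-0.0017,-0.0033,0.15,0]
    - [0,-0.001,-0.0003,-0.0017,-0.0033,0.1683,0]
    - [0,-0.001,-0.0003,-0.0017,-0.0033,0.1683,0]
    - [0,-0.001,-0.0003,-0.0017,-0.0033,0.1683,0]

```text
clock: 7.08
eef_pos: [532.9, -3.3, 136.9]
tcp_rot: [3.141, -0.002, 0.147]
contact_force: [-0.5, -0.1, -0.7]
opening: 0.098
grasp_force: 97.9
```

Run:
```python
from h import *
import pickle
s=sensors.sense();print(s['eef_pos'],s['tcp_rot'],abs(s['qvel']).max())
c=camera_params('wrist');p,d=grab_frame('wrist');pickle.dump((c,p,d,s),open('w3.pkl','wb'))
out=[p]
for n in('scene','top'):
    cc=camera_params(n);q,e=grab_frame(n);pickle.dump((cc,q,e),open(n+'3.pkl','wb'))
    x,y=project(cc,[[490,-11,75]])[0].astype(int);print(n,x,y);out.append(cv2.resize(q[y-30:y+30,x-40:x+40],(400,300),interpolation=cv2.INTER_CUBIC))
a=cv2.resize(p[100:340,130:390],(400,369),interpolation=cv2.INTER_CUBIC);a=cv2.resize(p[110:330,130:370],(400,367))
o=np.zeros((600,800,3),np.uint8);o[:367,:400]=a;o[:300,400:]=out[1];o[300:,400:]=out[2]
cv2.imwrite('pics/w3.png',o[:,:,::-1])
```

```text
[532.93480694  -3.26295445 136.85726407] [ 3.14120121e+00 -2.08760843e-03  1.47242923e-01] 0.007024607554238409
scene 234 234
top 225 203
```

View pics/w3.png

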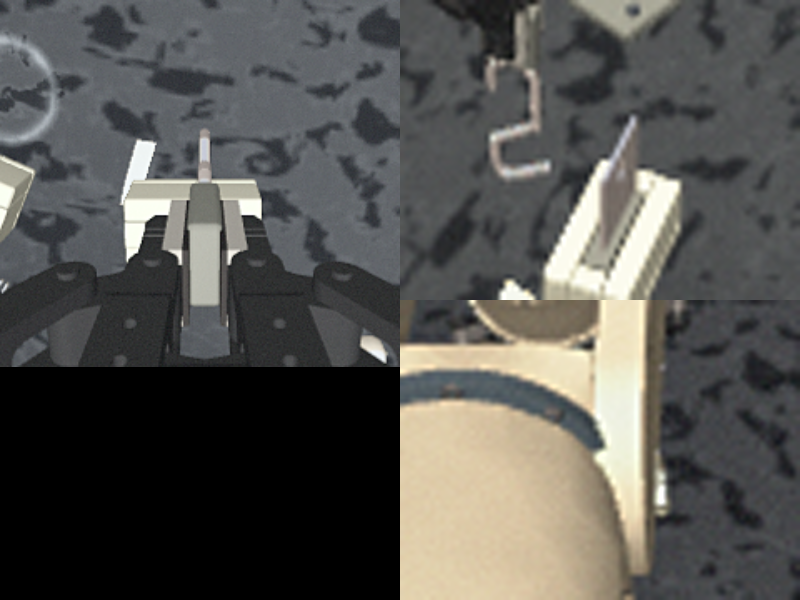

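The scene crop shows the hook edge-on, with its tip at (547,167), short of the blade's far face. In the wrist crop the lower wire is at column 205, and the hole is hidden by the fingers. So I'll measure the wire's lateral position in the wrist view.

Run:
```python
from h import *
import pickle
c,p,d,s=pickle.load(open('w3.pkl','rb'))
Rt=R.from_euler('xyz',s['tcp_rot']);u=Rt.apply([1,0,0])
O=s['eef_pos']-[0,0,10.7]
hk=lambda x,z:O+u*x+np.array([0,0,z])
for n,q in dict(bend=hk(11,-74),up=hk(11,-62),low=hk(4,-82)).items():print(n,project(c,q))
g=p.astype(int)
for r in range(188,220,3):
    row=d[r,240:268];f=row<260;rr=g[r,240:268].sum(1)//3
    print(r,rr, 'depth',np.round(row[12:16]))
cs,q,e=pickle.load(open('scene3.pkl','rb'))
print('scene pred tip',project(cs,hk(-15.7,-68.2)),'low',project(cs,hk(4,-82)),'bend',project(cs,hk(11,-74)), 'upperbend',project(cs,hk(0,0)))
print('hole pred scene',project(cs,[482.7,-11.3,71]),'blade top near corner',project(cs,[479.5,9.5,85]),project(cs,[486,-34,85]))
Wd=[];gg=q.astype(int).sum(2)//3
for v in range(228,244):print(v,gg[v,210:244])
```

```text
bend [[252.55258962 190.22119751]]
up [[252.56687795 193.8042141 ]]
low [[252.54902021 195.87680761]]
188 [101 100 103  98  92 101 103 105 101 103 138 156 158 154 148 115  97  98
  97 100 100 100 102  98 104  99 102 101] depth [231. 230. 231. 286.]
191 [100 108 103 105 105 106 103 101  97  88 150 155 155 151 143 127  93  97
  96  94  94  95  91  87  89  87  95  94] depth [219. 219. 222. 226.]
194 [108  99 104  96  92 102  99 102  86 112 219 211 208 207 211 194  50  57
  56  59  48  52  49  56  53  58  54  60] depth [215. 216. 216. 217.]
197 [105  88  75  61  67  75  77  75  64 112 220 209 205 206 210 192  50  95
  85  82  79  78  78  78  90 101 104 111] depth [216. 216. 215. 215.]
200 [ 78  66  52  57  59  59  61  61  63 120 220 209 206 205 209 192  61  98
  99  99 100 105  96  98 102  99 105 102] depth [215. 215. 215. 216.]
203 [ 89  84  73  68  58  57  63  82  78 124 216 210 207 204 210 195  62  98
  97  99 100  96  99  98  96 100 103 104] depth [212. 213. 214. 215.]
206 [ 96  82  77  66  63  73  88  96  90 123 214 164 176 164 192 193  75  98
  97 100  93 103 103 102 101 106 100  9
[... 2488 characters left out ...]
81  90 121 152 135 131 127 114 107  91  86  84  85  81  55  48
  45  42  44  48 196 246 225 166 108 135 139 110 110 192 246 243]
240 [ 82  87  86  83  79  97  86  83  84  82  79  84  84  87  89  76  51  45
  52  49  55  91 243 237 173 119 106 114 115 108 107 192 246 246]
241 [ 79  84  82  82  84  86  82  84  80  84  83  81  85  85  76  59  61  77
  62  51  56 199 247 234 147 107 104 105 108 105 108 196 248 248]
242 [ 75  84  82  80  83  79  80  81  81  81  83  83  85  81  62  64  79  81
  60  45  94 244 247 234 142 108 107 105 112 105 118 158 189 199]
243 [ 79  79  82  80  87  89  81  81  82  84  83  83  83  73  68  82  87  86
  52  59 199 247 247 234 142 109 107 106 110 107 145 155 133 218]
```

Wire and tip are both within about 0.3 mm of prediction. Moving to the staging point 25 mm short on the prong line.

In the tool's units: -0.0162 m / 0.6 = -0.027, 0.0007 m / 0.6 = 0.0012.

Emit:
move_arm:
  motion:
    - [0,0,0,-0.0133,0.0012,0.0022,0]
    - [0,0,0,-0.027,0.0012,0.0022,0]
    - [0,0,0,-0.027,0.0012,0.0022,0]
    - [0,0,0,-0.027,0.0012,0.0022,0]

```text
clock: 7.72
eef_pos: [515.9, -6.0, 134.1]
tcp_rot: [3.142, -0.0, 0.148]
contact_force: [-0.3, 0.7, -0.8]
opening: 0.095
grasp_force: 97.9
```

```bash
cat >> h.py <<'E'
def st(t0=(496.73,-9.21,149.9)):
    s=sensors.sense();Rt=R.from_euler('xyz',[np.pi,0,.147]);e=Rt.inv().apply(np.array(t0)-s['eef_pos']);Rm=R.from_euler('xyz',s['tcp_rot'])
    print('t',round(float(s['clock']),2),'to t0 tool mm',e.round(2),'rot',(Rm.inv()*Rt).as_rotvec().round(4),'F tool',Rt.inv().apply(s['contact_force']).round(2),'T',s['wrist_torque'].round(3))
E
python3 -c "
from h import *;st()"
```

```text
t 7.72 to t0 tool mm [-19.43   0.32 -15.75] rot [ 0.     -0.0001  0.0007] F tool [-0.15 -0.69  0.83] T [ 0.013 -0.009  0.027]
```

In the tool's units: -0.0125 m / 0.6 = -0.0208, -0.009 m / 0.6 = -0.015.

Emit:
move_arm:
  motion:
    - [0,0,0,-0.0083,0.0005,-0.0092,0]
    - [0,0,0,-0.015,0.0005,-0.0142,0]
    - [0,0,0,-0.0208,0.0005,-0.0183,0]
    - [0,0,0,-0.0208,0.0005,-0.0183,0]

```text
clock: 8.22
eef_pos: [503.3, -8.2, 145.3]
tcp_rot: [3.142, 0.0, 0.148]
contact_force: [-0.0, -0.3, -0.8]
opening: 0.096
grasp_force: 97.9
```

```bash
python3 -c "
from h import *;st()"
```

```text
t 8.22 to t0 tool mm [-6.66  0.03 -4.62] rot [0.     0.     0.0007] F tool [-0.07  0.31  0.83] T [-0.011  0.05  -0.007]
```

In the tool's units: -0.0041 m / 0.6 = -0.0068, -0.0029 m / 0.6 = -0.0048.

Emit:
move_arm:
  motion:
    - [0,0,0,-0.0023,0,-0.0017,0]
    - [0,0,0,-0.0047,0,-0.0033,0]
    - [0,0,0,-0.0068,0,-0.0048,0]
    - [0,0,0,-0.0068,0,-0.0048,0]

```text
clock: 8.72
eef_pos: [499.3, -8.8, 147.9]
tcp_rot: [-3.142, 0.0, 0.148]
contact_force: [-0.9, 0.4, -0.6]
opening: 0.101
grasp_force: 97.9
```

```bash
python3 -c "
from h import *;st()"
```

```text
t 8.72 to t0 tool mm [-2.64  0.04 -1.98] rot [-0.      0.0004  0.0007] F tool [-0.78 -0.57  0.62] T [ 0.009 -0.008  0.017]
```

In the tool's units: -0.0025 m / 0.6 = -0.0042, -0.0017 m / 0.6 = -0.0028.

Emit:
move_arm:
  motion:
    - [0,0,0,-0.002,0,-0.0013,0]
    - [0,0,0,-0.0042,0,-0.0028,0]
    - [0,0,0,-0.0042,0,-0.0028,0]

```text
clock: 9.1
eef_pos: [496.9, -9.2, 149.7]
tcp_rot: [-3.142, 0.0, 0.148]
contact_force: [-0.3, -0.8, 0.0]
opening: 0.096
grasp_force: 97.9
```

```bash
python3 -c "
from h import *;st()"
```

```text
t 9.1 to t0 tool mm [-0.15  0.03 -0.23] rot [-0.      0.0003  0.0007] F tool [-0.41  0.73 -0.02] T [-0.009 -0.045 -0.021]
```

No contact yet, so the tip is in the hole mouth. Continuing gently.

In the tool's units: -0.0037 m / 0.6 = -0.0062, -0.0027 m / 0.6 = -0.0045.

Emit:
move_arm:
  motion:
    - [0,0,0,-0.002,0,-0.0015,0]
    - [0,0,0,-0.0042,0,-0.003,0]
    - [0,0,0,-0.0062,0,-0.0045,0]
    - [0,0,0,-0.0062,0,-0.0045,0]

```text
clock: 9.6
eef_pos: [493.3, -9.7, 152.4]
tcp_rot: [-3.142, 0.0, 0.148]
contact_force: [0.6, 0.1, 0.2]
opening: 0.092
grasp_force: 97.9
```

```bash
python3 -c "
from h import *;st()"
```

```text
t 9.6 to t0 tool mm [3.51 0.02 2.49] rot [-0.      0.0002  0.0007] F tool [ 0.62 -0.06 -0.2 ] T [0.006 0.011 0.006]
```

In the tool's units: -0.0041 m / 0.6 = -0.0068, -0.0029 m / 0.6 = -0.0048.

Emit:
move_arm:
  motion:
    - [0,0,0,-0.0023,0,-0.0017,0]
    - [0,0,0,-0.0047,0,-0.0033,0]
    - [0,0,0,-0.0068,0,-0.0048,0]
    - [0,0,0,-0.0068,0,-0.0048,0]

```text
clock: 10.1
eef_pos: [489.1, -10.3, 155.3]
tcp_rot: [-3.142, 0.0, 0.148]
contact_force: [0.2, 0.3, 0.0]
opening: 0.091
grasp_force: 97.9
```

Run:
```python
from h import *
st()
import pickle
cc=camera_params('scene');q,e=grab_frame('scene');pickle.dump((cc,q,e),open('scene4.pkl','wb'))
x,y=project(cc,[[490,-11,85]])[0].astype(int);cv2.imwrite('pics/s4.png',cv2.resize(q[y-30:y+30,x-40:x+40],(800,600),interpolation=cv2.INTER_CUBIC)[:,:,::-1])
```

```text
t 10.1 to t0 tool mm [7.66 0.04 5.4 ] rot [-0.      0.0003  0.0007] F tool [ 0.22 -0.26 -0.04] T [0.003 0.021 0.031]
```

View pics/s4.png

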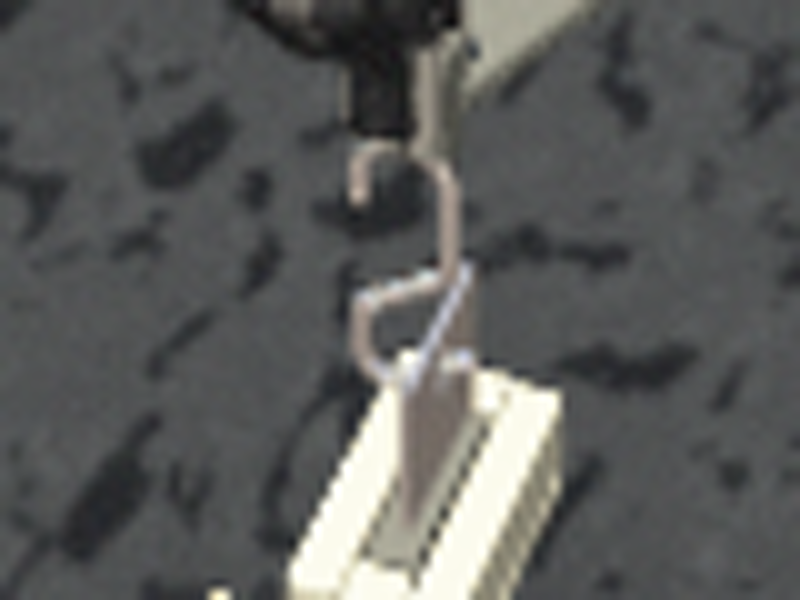

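The scene crop shows the tip through on the near side at (465,355), with no contact force. I'll push on to about 21 mm past the blade's mid-plane.

In the tool's units: -0.0048 m / 0.6 = -0.008, -0.0034 m / 0.6 = -0.0057.

Emit:
move_arm:
  motion:
    - [0,0,0,-0.0027,0,-0.0018,0]
    - [0,0,0,-0.0053,0,-0.0037,0]
    - [0,0,0,-0.008,0,-0.0057,0]
    - [0,0,0,-0.008,0,-0.0057,0]

```text
clock: 10.65
eef_pos: [484.4, -11.0, 158.7]
tcp_rot: [3.142, 0.0, 0.148]
contact_force: [0.4, -0.4, -0.2]
opening: 0.096
grasp_force: 97.9
```

```bash
python3 -c "
from h import *;st()"
```

```text
t 10.65 to t0 tool mm [12.45  0.02  8.84] rot [0.     0.0002 0.0007] F tool [0.29 0.45 0.25] T [-0.004 -0.009  0.006]
```

In the tool's units: -0.0042 m / 0.6 = -0.007, -0.0032 m / 0.6 = -0.0053.

Emit:
move_arm:
  motion:
    - [0,0,0,-0.0027,0,-0.0018,0]
    - [0,0,0,-0.0053,0,-0.0037,0]
    - [0,0,0,-0.007,0,-0.0048,0]
    - [0,0,0,-0.007,0,-0.0048,0]

```text
clock: 11.15
eef_pos: [480.3, -11.6, 161.6]
tcp_rot: [-3.142, 0.0, 0.148]
contact_force: [-0.5, 0.2, -0.5]
opening: 0.094
grasp_force: 97.9
```

```bash
python3 -c "
from h import *;st()"
```

```text
t 11.15 to t0 tool mm [16.6   0.04 11.69] rot [-0.      0.0003  0.0008] F tool [-0.5  -0.24  0.51] T [-0.002 -0.051  0.049]
```

In the tool's units: -0.007 m / 0.6 = -0.0117, -0.002 m / 0.6 = -0.0033.

Emit:
move_arm:
  motion:
    - [0,0,0,-0.0017,0,-0.0017,0]
    - [0,0,0,-0.0033,0,-0.0033,0]
    - [0,0,0,-0.0033,0,-0.005,0]
    - [0,0,0,-0.0033,0,-0.0067,0]
    - [0,0,0,-0.0033,0,-0.0083,0]
    - [0,0,0,-0.0033,0,-0.01,0]
    - [0,0,0,-0.0033,0,-0.0117,0]
    - [0,0,0,-0.0033,0,-0.0117,0]

```text
clock: 12.15
eef_pos: [478.4, -11.9, 168.6]
tcp_rot: [-3.142, 0.0, 0.148]
contact_force: [1.6, 0.4, -1.4]
opening: 0.096
grasp_force: 97.8
```

```bash
python3 -c "
from h import *;st()"
```

```text
t 12.15 to t0 tool mm [18.55  0.04 18.65] rot [-0.      0.0003  0.0007] F tool [ 1.65 -0.16  1.4 ] T [-0.005 -0.005 -0.006]
```

In the tool's units: -0.02 m / 0.6 = -0.0333, -0.005 m / 0.6 = -0.0083.

Emit:
move_arm:
  motion:
    - [0,0,0,0.0008,0,-0.0033,0]
    - [0,0,0,0.0017,0,-0.0083,0]
    - [0,0,0,0.0017,0,-0.0133,0]
    - [0,0,0,0.0017,0,-0.0183,0]
    - [0,0,0,0.0017,0,-0.0233,0]
    - [0,0,0,0.0017,0,-0.0283,0]
    - [0,0,0,0.0017,0,-0.0333,0]
    - [0,0,0,0.0017,0,-0.0333,0]

```text
clock: 13.15
eef_pos: [479.5, -11.8, 188.8]
tcp_rot: [3.142, -0.0, 0.148]
contact_force: [0.1, 0.9, -2.7]
opening: 0.097
grasp_force: 97.8
```

```bash
python3 -c "
from h import *;st()"
```

```text
t 13.15 to t0 tool mm [17.4  -0.   38.89] rot [ 0.0001 -0.0001  0.0008] F tool [ 0.23 -0.89  2.66] T [ 0.006 -0.018 -0.027]
```

In the tool's units: -0.025 m / 0.6 = -0.0417, -0.023 m / 0.6 = -0.0383.

Emit:
move_arm:
  motion:
    - [0,0,0,0,0,-0.005,0]
    - [0,0,0,0,0,-0.0117,0]
    - [0,0,0,0,0,-0.0183,0]
    - [0,0,0,0,0,-0.025,0]
    - [0,0,0,0,0,-0.0317,0]
    - [0,0,0,0,0,-0.0383,0]
    - [0,0,0,0,0,-0.0417,0]
    - [0,0,0,0,0,-0.0417,0]

```text
clock: 14.15
eef_pos: [479.4, -11.8, 213.7]
tcp_rot: [3.142, 0.0, 0.148]
contact_force: [-0.7, 0.5, -1.8]
opening: 0.1
grasp_force: 97.8
```

Run:
```python
from h import *
st()
cc=camera_params('scene');q,e=grab_frame('scene')
x,y=project(cc,[[490,-11,105]])[0].astype(int);cv2.imwrite('pics/s5.png',cv2.resize(q[y-45:y+45,x-60:x+60],(800,600),interpolation=cv2.INTER_CUBIC)[:,:,::-1])
```

```text
t 14.15 to t0 tool mm [ 1.749e+01 -2.000e-02  6.375e+01] rot [0.     0.0001 0.0007] F tool [-0.63 -0.59  1.84] T [-0.036 -0.029  0.01 ]
```

View pics/s5.png

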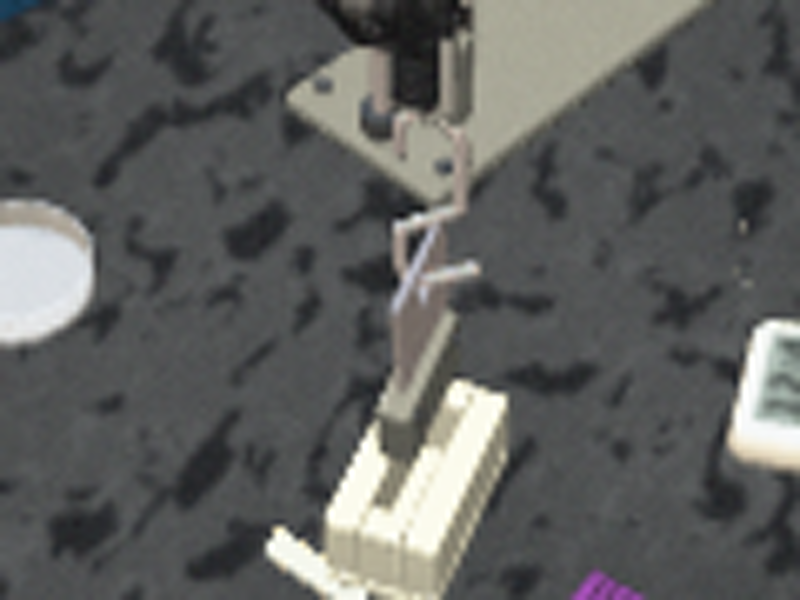

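The tag hangs on the hook at (420,290), its foot clear of the slot. Lifting further before carrying it to the rail's robot side.

In the tool's units: -0.036 m / 0.6 = -0.06, -0.034 m / 0.6 = -0.0567.

Emit:
move_arm:
  motion:
    - [0,0,0,0,0,-0.005,0]
    - [0,0,0,0,0,-0.015,0]
    - [0,0,0,0,0,-0.0267,0]
    - [0,0,0,0,0,-0.04,0]
    - [0,0,0,0,0,-0.05,0]
    - [0,0,0,0,0,-0.0567,0]
    - [0,0,0,0,0,-0.06,0]
    - [0,0,0,0,0,-0.06,0]

```text
clock: 15.2
eef_pos: [479.4, -11.8, 249.5]
tcp_rot: [-3.142, 0.0, 0.148]
contact_force: [0.0, -0.6, -1.0]
opening: 0.095
grasp_force: 97.8
```

Run:
```python
from h import *
st();body([527.7,-259.3,248],R.from_euler('xyz',[np.pi,0,-.262]))
```

```text
t 15.2 to t0 tool mm [1.755e+01 1.000e-02 9.963e+01] rot [-0.      0.0003  0.0007] F tool [-0.08  0.58  1.04] T [-0.035  0.004 -0.053]
clock 15.2 shift [0.0114 0.2519 0.0015] rot [1.000e-04 3.000e-04 4.097e-01]
```

In the tool's units: 0.126 m / 0.6 = 0.21, 0.0057 m / 0.6 = 0.0095, 0.205 rad / 3.1416 = 0.0653.

Emit:
move_arm:
  motion:
    - [0,0,0.001,0,0.0033,0,0]
    - [0,0,0.0041,0,0.0133,0,0]
    - [0,0,0.0092,0.0017,0.03,0,0]
    - [0,0,0.0162,0.0025,0.0525,0,0]
    - [0,0,0.0255,0.0033,0.0817,0,0]
    - [0,0,0.0366,0.005,0.1183,0,0]
    - [0,0,0.0503,0.0075,0.1617,0,0]
    - [0,0,0.0653,0.0095,0.21,0,0]

```text
clock: 16.2
eef_pos: [503.7, -137.3, 249.5]
tcp_rot: [3.141, 0.0, -0.06]
contact_force: [-0.0, -0.7, -1.6]
opening: 0.095
grasp_force: 97.7
```

In the tool's units: 0.1222 m / 0.6 = 0.2037, 0.1203 m / 0.6 = 0.2005, 0.205 rad / 3.1416 = 0.0653.

Emit:
move_arm:
  motion:
    - [0,0,0.015,0.0117,0.0475,0,0]
    - [0,0,0.0286,0.023,0.0892,0,0]
    - [0,0,0.0398,0.0318,0.1242,0,0]
    - [0,0,0.049,0.0392,0.1528,0,0]
    - [0,0,0.056,0.0448,0.175,0,0]
    - [0,0,0.0611,0.049,0.1908,0,0]
    - [0,0,0.0643,0.0513,0.2005,0,0]
    - [0,0,0.0653,0.0522,0.2037,0,0]

```text
clock: 17.2
eef_pos: [527.9, -259.3, 249.5]
tcp_rot: [-3.142, 0.0, -0.262]
contact_force: [0.2, 0.2, -2.3]
opening: 0.1
grasp_force: 97.7
```

Emit:
move_arm:
  motion:
    - [0,0,0,0,0,0,0]
    - [0,0,0,0,0,0,0]
    - [0,0,0,0,0,0,0]
    - [0,0,0,0,0,0,0]
    - [0,0,0,0,0,0,0]
    - [0,0,0,0,0,0,0]
    - [0,0,0,0,0,0,0]
    - [0,0,0,0,0,0,0]

```text
clock: 18.2
eef_pos: [527.8, -259.4, 249.5]
tcp_rot: [3.141, 0.0, -0.262]
contact_force: [0.9, -0.3, -1.8]
opening: 0.096
grasp_force: 97.7
```

```bash
cat >> h.py <<'E'
def st2(t0=(562.5,-268.6,217.2)):
    s=sensors.sense();Rt=R.from_euler('xyz',[np.pi,0,-.262]);e=Rt.inv().apply(np.array(t0)-s['eef_pos']);Rm=R.from_euler('xyz',s['tcp_rot'])
    print('t',round(float(s['clock']),2),'to hung tool mm',e.round(2),'rot',(Rm.inv()*Rt).as_rotvec().round(4),'F tool',Rt.inv().apply(s['contact_force']).round(2),'T',s['wrist_torque'].round(3))
E
python3 -c "
from h import *;st2()"
```

```text
t 18.2 to hung tool mm [35.9  -0.06 32.29] rot [ 0.0001  0.0004 -0.0003] F tool [0.98 0.08 1.77] T [ 0.01  -0.003 -0.047]
```

In the tool's units: 0.0359 m / 0.6 = 0.0598, 0.033 m / 0.6 = 0.055.

Emit:
move_arm:
  motion:
    - [0,0,0,0,0,0.0033,0]
    - [0,0,0,0.0033,0,0.0063,0]
    - [0,0,0,0.0117,0,0.0063,0]
    - [0,0,0,0.0225,0,0.0063,0]
    - [0,0,0,0.0342,0,0.0063,0]
    - [0,0,0,0.0458,0,0.0063,0]
    - [0,0,0,0.055,0,0.0063,0]
    - [0,0,0,0.0598,0,0.0063,0]

```text
clock: 19.2
eef_pos: [562.8, -268.7, 245.6]
tcp_rot: [3.141, 0.0, -0.262]
contact_force: [-0.4, 0.3, -2.2]
opening: 0.095
grasp_force: 97.7
```

Emit:
move_arm:
  motion:
    - [0,0,0,0,0,0,0]
    - [0,0,0,0,0,0,0]
    - [0,0,0,0,0,0,0]
    - [0,0,0,0,0,0,0]

```text
clock: 19.7
eef_pos: [562.4, -268.6, 245.8]
tcp_rot: [3.141, 0.0, -0.262]
contact_force: [-0.7, 0.6, -1.4]
opening: 0.099
grasp_force: 97.7
```

```bash
python3 -c "
from h import *;st2()"
```

```text
t 19.7 to hung tool mm [ 0.09 -0.06 28.56] rot [ 0.0001  0.0003 -0.0003] F tool [-0.79 -0.42  1.36] T [0.029 0.039 0.024]
```

Emit:
move_arm:
  motion:
    - [0,0,0,0,0,0.005,0]
    - [0,0,0,0,0,0.0133,0]
    - [0,0,0,0,0,0.0217,0]
    - [0,0,0,0,0,0.03,0]
    - [0,0,0,0,0,0.0367,0]
    - [0,0,0,0,0,0.0417,0]
    - [0,0,0,0,0,0.045,0]
    - [0,0,0,0,0,0.045,0]

```text
clock: 20.7
eef_pos: [562.5, -268.6, 218.6]
tcp_rot: [3.141, 0.0, -0.262]
contact_force: [0.7, -0.9, -1.7]
opening: 0.099
grasp_force: 97.7
```

```bash
python3 -c "
from h import *;st2()"
```

```text
t 20.7 to hung tool mm [ 0.03 -0.05  1.39] rot [ 0.0001  0.0005 -0.0002] F tool [0.92 0.72 1.74] T [-0.02  -0.016  0.015]
```

In the tool's units: 0.0014 m / 0.6 = 0.0023, 0.0005 m / 0.6 = 0.0008.

Emit:
move_arm:
  motion:
    - [0,0,0,0,0,0.0008,0]
    - [0,0,0,0,0,0.0017,0]
    - [0,0,0,0,0,0.0023,0]
    - [0,0,0,0,0,0.0023,0]

```text
clock: 21.2
eef_pos: [562.6, -268.7, 217.5]
tcp_rot: [3.141, 0.0, -0.262]
contact_force: [-0.3, -1.3, 1.0]
opening: 0.101
grasp_force: 97.8
```

```bash
python3 -c "
from h import *;st2()"
```

```text
t 21.2 to hung tool mm [-0.08 -0.07  0.27] rot [ 0.0002  0.0001 -0.0002] F tool [ 0.04  1.37 -1.03] T [0.025 0.012 0.023]
```

Seated on the bar (vertical force -1.7 → +1.0 N). I'll let the tag settle, then open slowly.

Emit:
move_arm:
  motion:
    - [0,0,0,0,0,0,0]
    - [0,0,0,0,0,0,0]
    - [0,0,0,0,0,0,0]
    - [0,0,0,0,0,0,0]
    - [0,0,0,0,0,0,0]
    - [0,0,0,0,0,0,0]
    - [0,0,0,0,0,0,0]
    - [0,0,0,0,0,0,0]
  grip_force: 30

```text
clock: 22.2
eef_pos: [562.5, -268.7, 217.3]
tcp_rot: [3.141, 0.0, -0.262]
contact_force: [0.1, 0.2, 1.3]
opening: 0.094
grasp_force: 98.0
```

Emit:
move_arm:
  motion:
    - [0,0,0,0,0,0,0.012]
    - [0,0,0,0,0,0,0.015]
    - [0,0,0,0,0,0,0.02]
    - [0,0,0,0,0,0,0.03]
    - [0,0,0,0,0,0,0.04]
    - [0,0,0,0,0,0,0.045]
    - [0,0,0,0,0,0,0.045]
    - [0,0,0,0,0,0,0.045]

```text
clock: 23.2
eef_pos: [562.5, -268.6, 217.3]
tcp_rot: [3.141, 0.0, -0.262]
contact_force: [-0.0, 0.5, 0.3]
opening: 0.529
grasp_force: 0.0
```

In the tool's units: -0.13 m / 0.6 = -0.2167, -0.12 m / 0.6 = -0.2.

Emit:
move_arm:
  motion:
    - [0,0,0,0,0,-0.0083,0.045]
    - [0,0,0,0,0,-0.025,0.045]
    - [0,0,0,0,0,-0.05,0.045]
    - [0,0,0,0,0,-0.1,0.045]
    - [0,0,0,0,0,-0.15,0.045]
    - [0,0,0,0,0,-0.2,0.045]
    - [0,0,0,0,0,-0.2167,0.045]
    - [0,0,0,0,0,-0.2167,0.045]

```text
clock: 24.2
eef_pos: [562.6, -268.7, 347.9]
tcp_rot: [3.141, -0.001, -0.262]
contact_force: [-0.6, -0.4, -0.5]
opening: 0.524
grasp_force: 0.0
```

Run:
```python
from h import *
st2()
cc=camera_params('scene');q,e=grab_frame('scene')
x,y=project(cc,[[562,-268,150]])[0].astype(int);np.save('s6.npy',q)
cv2.imwrite('pics/s6.png',cv2.resize(q[y-60:y+60,x-80:x+80],(800,600),interpolation=cv2.INTER_CUBIC)[:,:,::-1])
```

```text
t 24.2 to hung tool mm [-1.7000e-01 -7.0000e-02  1.3068e+02] rot [ 0.0003 -0.0009 -0.0003] F tool [-0.43  0.57  0.47] T [0.036 0.03  0.038]
```

View pics/s6.png

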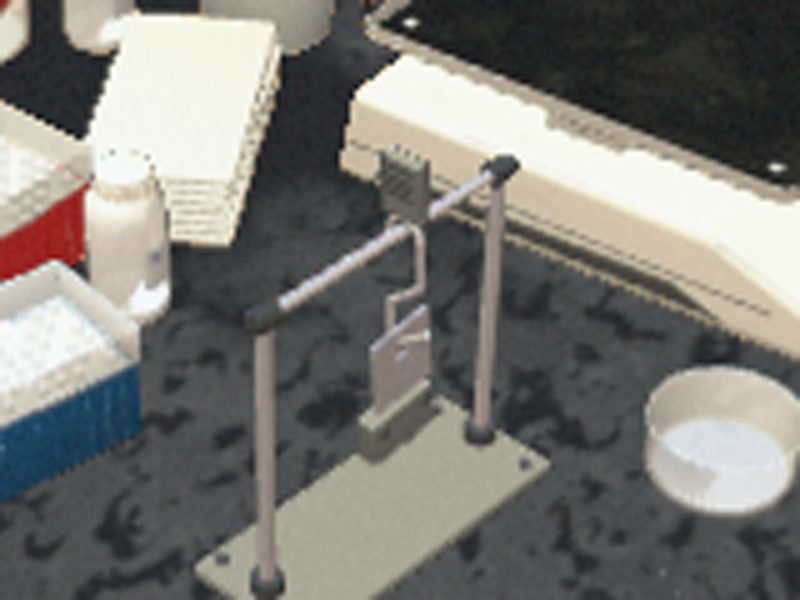

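The hook hangs on the bar at (405,220). The tag hangs from its prong at (400,370), clear of the base. I'll wait 2 s, check by comparing frames that it is still, then hand in.

Emit:
move_arm:
  motion:
    - [0,0,0,0,0,0,0.045]
    - [0,0,0,0,0,0,0.045]
    - [0,0,0,0,0,0,0.045]
    - [0,0,0,0,0,0,0.045]
    - [0,0,0,0,0,0,0.045]
    - [0,0,0,0,0,0,0.045]
    - [0,0,0,0,0,0,0.045]
    - [0,0,0,0,0,0,0.045]

```text
clock: 25.25
eef_pos: [562.5, -268.6, 347.3]
tcp_rot: [3.141, 0.0, -0.262]
contact_force: [-0.6, -0.1, -0.4]
opening: 0.529
grasp_force: 0.0
```

Emit:
move_arm:
  motion:
    - [0,0,0,0,0,0,0.045]
    - [0,0,0,0,0,0,0.045]
    - [0,0,0,0,0,0,0.045]
    - [0,0,0,0,0,0,0.045]
    - [0,0,0,0,0,0,0.045]
    - [0,0,0,0,0,0,0.045]
    - [0,0,0,0,0,0,0.045]
    - [0,0,0,0,0,0,0.045]

```text
clock: 26.25
eef_pos: [562.5, -268.7, 347.3]
tcp_rot: [3.141, 0.0, -0.262]
contact_force: [0.3, -0.1, 0.7]
opening: 0.522
grasp_force: 0.0
```

Run:
```python
from h import *
cc=camera_params('scene');x,y=project(cc,[[562,-268,120]])[0].astype(int)
f=[np.load('s6.npy')]+[grab_frame('scene')[0] for _ in range(6)]
c=[cv2.GaussianBlur(g[y-25:y+25,x-15:x+15].astype(np.float32),(3,3),0) for g in f]
ds=[float(abs(a-c[-1]).max()) for a in c];print(ds)
if max(ds[1:])<25: print(order.sign_off())
```

```text
[3.75, 3.375, 4.25, 4.875, 3.875, 3.4375, 0.0]
the job is handed in; nothing more can be done
None
```

The job is handed in at about 26.6 s: the hook is back on the same rail with the square-topped tag hanging free and still from it, no force above about 4 N was read at the tool, and the other things were left untouched.

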